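# Test and reset the friction hinge of the hot-bath lid

## Task

Find out whether the lid of the hot-water test bath still holds on its friction hinge: clear the brass canister off it (set it down upright on the granite, do not drop it), lift the lid about half open, roughly 50 degrees, and let go. If the lid sinks, tighten the wing knob of the hinge clamp, feeling for which way it tightens because its thread may be left- or right-handed, and try again, until the lid stays about half open by itself; leave it standing so, with the heater switched off and everything else on the bench left alone.

Things in the scene. Friction and masses are not known exactly. Their poses are not given: they have to be found in the camera images.
- bath: the hot-water test bath, fixed: a sheet-metal box 210 (x) x 280 (y) x 130 mm high. Origin: centre of its underside, on the bench; z up, -x its front (towards the robot; lid handle, drain cock sticking out 30 mm low down), +y its left, where the hinge clamp with the wing knob sticks out to y = 209. On its right (-y) the black heater head sticks out to y = -185, at x = 30, height 62, 50 mm across
- lid (a joint): opening angle of the bath's lid, rad: 0 shut, grows as the front edge rises, stop at 1.75. Plain steel plate 222 x 292 mm with a 14 mm skirt, top face 138.5 mm above the bench when shut, 0.45 to 0.85 kg. A slack hinge lets it sink by itself to shut within one to four seconds (damped, not a free fall); a tight one resists lifting with up to about 16 N at the handle
- lid_hinge (a point): point on the lid's hinge line, in the middle of its length, along the rear rim and parallel to the bath's y: bath frame x = 118, y = 0, z = 134 mm. Axes as the bath
- lid_handle (a point): middle of the lid's handle, a round dark bar 11 mm thick, 98 mm long along y between its two legs, bar centre 36 mm above the lid's top face; when shut it is 200 mm in front of the hinge line and 40.5 mm above it. Moves and turns with the lid (its axes are the bath's when shut)
- clamp_boss (a point): top of the 27 mm wide iron boss of the hinge clamp, where the knob's screw enters (fixed; bath x = 94, y = 186, z = 168 mm; axes as the bath). The screw leans 35 degrees from vertical towards the bath's front (-x). The screw squeezes a brake on the hinge: its grip grows with the turn. 0.6 to 1.4 rad of turn from the loose stop, depending on the lid's weight, hold the lid half open
- knob_grip (a point): middle of the wing of the wing knob, on the screw axis, 31 mm out from the boss; z = screw axis, outwards. The wing is a black bar 46 mm long (x), 11 mm thick (y), 24 mm high (z, half above, half below this point) on a 9 mm stem. It turns with 0.3 to 0.6 N m between two hard stops 2.6 rad apart, loose and tight, where it goes solid; at the start it is within 0.35 rad of the loose one
- canister: brass screw-top canister, 50 mm across, 90 mm high, with a knurled 54 mm cap over its top 26 mm, 0.5 kg; origin: centre of its underside. At the start it stands on the lid, with its middle 70 to 140 mm in front of the hinge line
- jbox: cream enamelled junction box with the heater's rocker switch on its front, fixed, 90 x 116 x 135 mm high, standing to the left of the clamp; origin: centre of its underside, -x its front, cable out of its left side
- rocker (a joint): rocker switch of the heater on the front of the junction box, 78 mm up: 0 off, 0.4 rad on; it is off at the start and stays off
- trap: blue cast steam trap, loose, heavy: 150 mm long (its x), 90 mm wide, 115 mm high; origin: centre of its underside. Bystander
- pipe_cap: iron pipe cap standing open end up, 68 mm across, 40 mm high, with the float ball resting in its mouth; origin: centre of its underside. Bystander
- float_ball_center (a point): centre of the chrome float ball, 65 mm across, resting loose in the pipe cap's mouth. Bystander
- gland_nut: bronze hexagon gland nut lying flat, about 55 mm across corners, 34 mm high; origin: centre of its underside. Bystander

How it is judged:
By the outcome, as a careful person would: the job done as asked, in the order asked, and still so for the second after the job is handed in, with the robot touching nothing.
It also fails if it takes over 72 s, if anything falls off the work surface, if the arm or the gripper's body presses on something with over 40 N, if the wrist force passes 120 N, or if a joint passes its speed limit or range.

## Robot

A 6-joint arm with a two-finger parallel gripper is mounted at the origin on the work surface. World frame = base frame: x ahead of the robot, y to its left, z up, the work surface at z = 0. Lengths are in m, angles in rad, forces in N, time in s.
With the tool pointing down it reaches from about 0.35 to 0.975 m from the base axis. Payload 7.1 kg.
Tool frame: the origin (TCP) lies midway between the tips of the shut fingers; the grasp point (between the pads) lies 19 mm behind it; z points along the fingers, y is the line along which they close (so a half turn about z gives the same grasp; the last joint's range is limited). The gripper opens to 88 mm and grips with 3 to 60 N. Pads are 20 mm wide; open, the fingers measure 115 mm over their backs; the gripper's body (75 mm by 178 mm) begins 61 mm behind the grasp point.
Start: joints at [1.092, 0.423, 1.63, -0, 1.089, -0.019], TCP at [0.277, 0.56, 0.223] pointing down, gripper open.
Joint ranges: [-3, 3], [-0.9, 2.11], [0.09, 2.58], [-1.31, 4.45], [0.11, 2.69], [-2.54, 2.54]. Speed limits (rad/s): [2.39, 2.39, 3.01, 3.14, 3.14, 3.14].

## Interface

Orientations are given as a unit quaternion [w, x, y, z].
In Python, from station import move_pose, movel, movej, command_gripper, wait, inverse_kinematics, read_camera, camera_info, MotionError, job_done, get_time, get_joint_pos, get_qvel, get_effort, get_tcp_pos, get_ee_rot, get_ft_force, get_ft_torque, get_grip_width, get_finger_force gives the robot as it stands. Calls block until the motion is done:
- move_pose(position, orientation): joint-space move of the TCP to a pose.
- movel(position, frame=None, v=0.15, until_force=None): straight line of the TCP; frame=None keeps the orientation; v is the mean speed in m/s. With until_force (N) it stops when the force on the tool has changed by that much, and returns True; else False.
- movej(angles): joint-space move.
- command_gripper(opening): opening from 0.0 (shut) to 1.0 (fully open); the grip force is fixed at half the most; returns when the fingers have stopped.
- wait(seconds).
- inverse_kinematics(position, orientation): joint angles nearest the present ones, or None.
- read_camera(name): name is "scene" or "top"; returns the picture (384x512x3 uint8, red, green, blue); there is no depth.
- camera_info(name): a dict with "intrinsics" (3x3 intrinsics, pixels), "T" (4x4, takes a point from camera to world coordinates). Camera axes: x right, y up, looking along -z (the intrinsics and any distortion apply to the point x, -y, -z); pixel columns grow to the right and rows downward; lengths in m; the calibration is good to about 2 mm. A picture is of the moment at which its call begins. camera_info takes no time and is no camera call.
A pose or a line that the arm cannot do raises MotionError and nothing moves.
- job_done(): hands the job in; it is judged then, once.
Readings, each from a call of its own:
- get_time(): time.
- get_joint_pos(): joint angles.
- get_qvel(): joint speeds.
- get_effort(): joint torques, N m.
- get_tcp_pos(): TCP position.
- get_ee_rot(): TCP orientation.
- get_ft_force(): force on the tool from outside, world axes, zero at the start.
- get_ft_torque(): the same for the moment, N m.
- get_grip_width(): opening from 0.0 (shut) to 1.0 (fully open).
- get_finger_force(): force on a finger pad.
Only numpy, scipy, OpenCV 4.12 (cv2) and the standard library are available. Lean on these libraries where they do the work, as an engineer would, in place of code of your own. Each camera call takes 0.05 s, during which the arm holds its last target. There are 200 camera calls.

## Working session

There is one attempt and no reset: what is moved stays moved. The work goes in short steps, each a Python script; the robot and the scene stay as the last script left them, time stands still between calls to the robot, and variables do not carry over. Pictures are saved under pics/ and viewed, at most 10 in all, crops included, and the job is handed in when it is done.

```bash
mkdir -p pics; ls
python3 - <<'E'
from station import *
import cv2
for n in("scene","top"):
    im=read_camera(n); i=camera_info(n); print(n,i)
    cv2.imwrite(f"pics/{n}0.png",cv2.resize(im[:,:,::-1],(800,600),interpolation=cv2.INTER_CUBIC))
print(get_time(),get_ee_rot())
E
```

```text
pics
scene {'intrinsics': array([[412.47057505,   0.        , 255.03634002],
       [  0.        , 412.47057505, 191.11340934],
       [  0.        ,   0.        ,   1.        ]]), 'T': array([[-0.5630593 , -0.63969844,  0.52321136,  1.12817583],
       [ 0.82640845, -0.43863271,  0.35305866,  0.3889668 ],
       [ 0.00364654,  0.63117925,  0.77562843,  1.00406378],
       [ 0.        ,  0.        ,  0.        ,  1.        ]])}
top {'intrinsics': array([[366.87016493,   0.        , 253.14896298],
       [  0.        , 366.87016493, 190.33591407],
       [  0.        ,   0.        ,   1.        ]]), 'T': array([[-0.00294449,  0.99670568, -0.0810501 ,  0.46104935],
       [-0.99998092, -0.00337489, -0.00517383, -0.01372128],
       [-0.00543032,  0.08103332,  0.9966966 ,  1.14719093],
       [ 0.        ,  0.        ,  0.        ,  1.        ]])}
0.1 [-1.64054241e-04  2.27896607e-01  9.73685098e-01 -6.62555471e-04]
```

View pics/scene0.png

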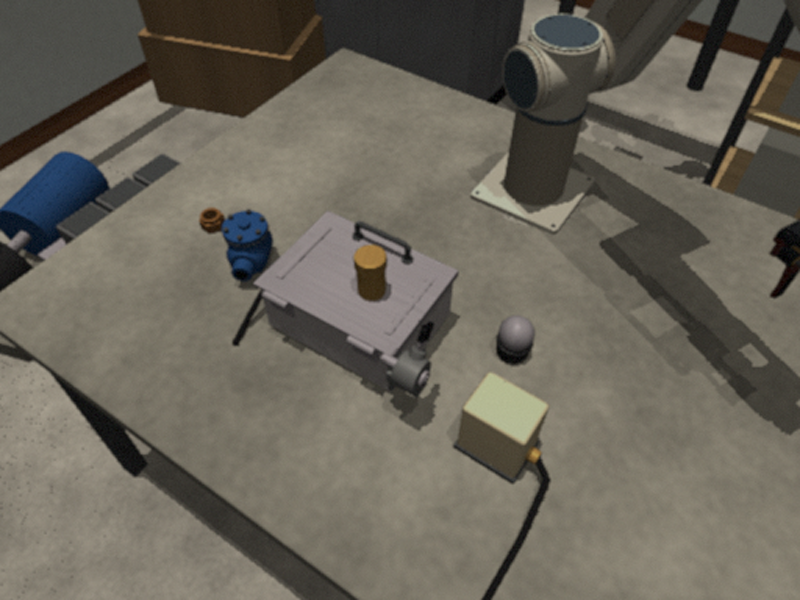

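View pics/top0.png

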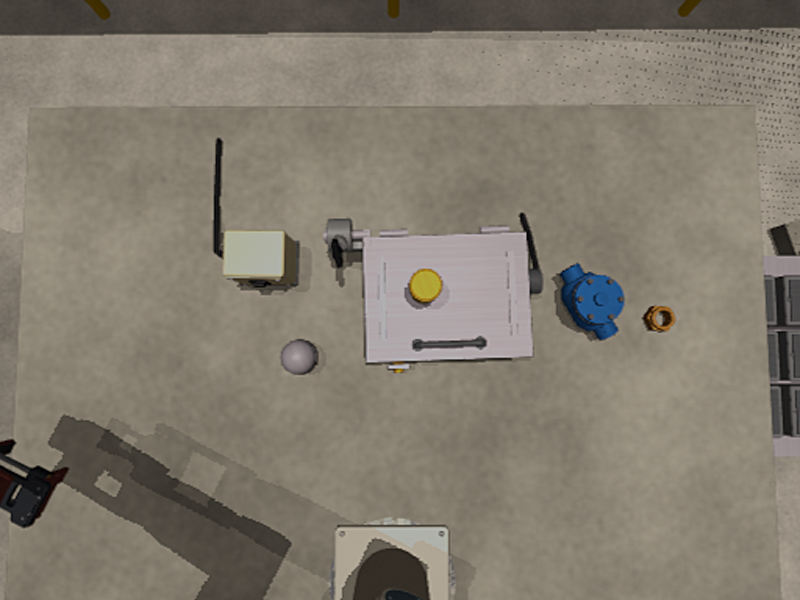

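The scene view shows the bath with the canister on its lid, the knob to the left, the junction box, float ball, trap and nut. In the top picture (800 px) the lid corners are at about (364,238), (526,234), (532,355) and (367,361), the canister cap is at (426,286) and the knob at about (337,250). I'll enlarge both next.

Run:
```python
from station import *
import cv2
a=read_camera("top")[130:250,195:355,::-1]; b=read_camera("scene")[130:250,150:310,::-1]
cv2.imwrite("pics/ctop.png",cv2.resize(a,(800,600),interpolation=cv2.INTER_CUBIC))
cv2.imwrite("pics/cscene.png",cv2.resize(b,(800,600),interpolation=cv2.INTER_CUBIC))
```

```text
(no output)
```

View pics/ctop.png

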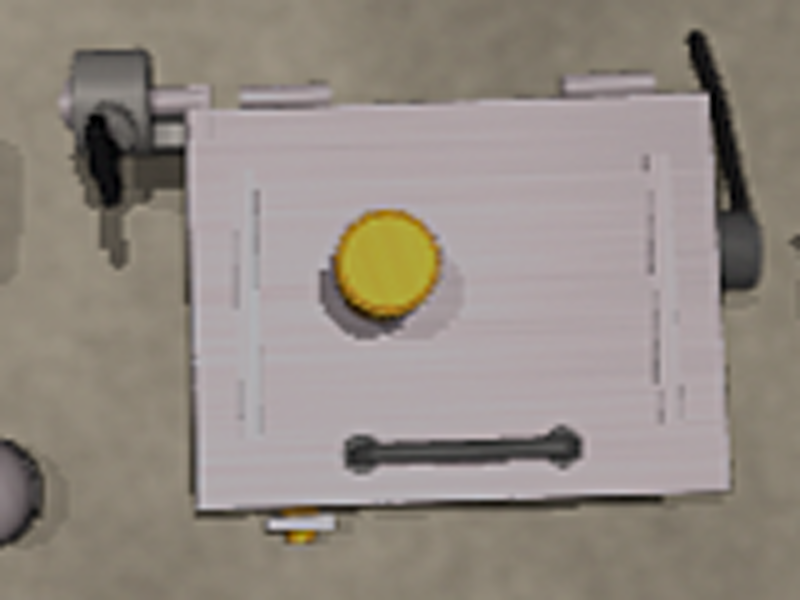

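View pics/cscene.png

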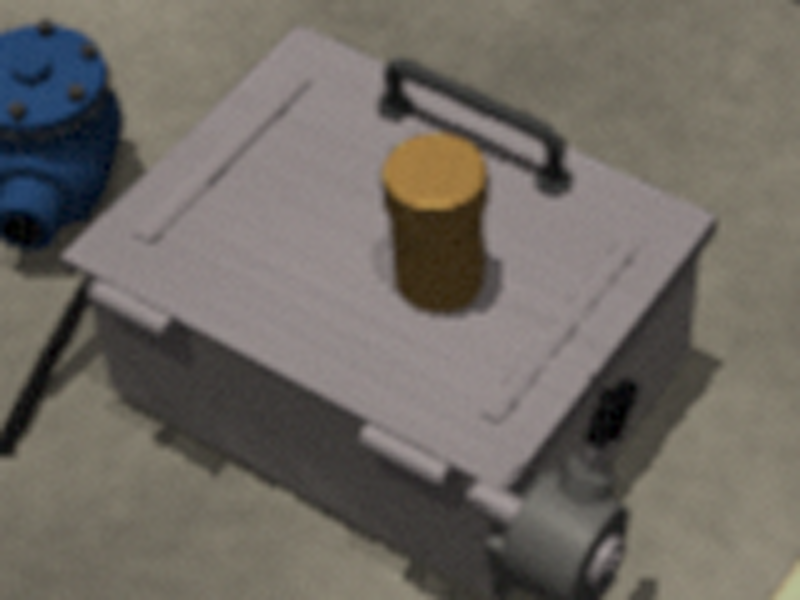

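The crops give these positions (crop px):
- **Top view:** lid corners (190,112), (708,96), (730,490), (197,510); handle ends (362,453), (565,446); cap (388,264); wing about (95–115,115–205).
- **Scene view:** lid corners (65,258), (305,28), (715,220), (508,490); handle ends (398,68), (556,140); cap (435,172); wing about (590–635,380–445).

Next I fit the poses, and the wing angle by its silhouette.

```bash
cat > geo.py <<'E'
import numpy as np, cv2
from station import *
from scipy.spatial.transform import Rotation as R
CI={n:camera_info(n) for n in("top","scene")}
OFF={"top":(195,130),"scene":(150,130)}
def proj(n,P):
    K,T=CI[n]["intrinsics"],CI[n]["T"]
    c=(np.atleast_2d(P)-T[:3,3])@T[:3,:3]
    c=c*[1,-1,-1]; u=c@K.T
    return u[:,:2]/u[:,2:]
def crop(n,p): return np.atleast_2d(p)/5+OFF[n]-.4
def bath2w(b,P):
    return np.atleast_2d(P)@R.from_euler('z',b[2]).as_matrix().T+[b[0],b[1],0]
E
cat > fit.py <<'E'
from geo import *
from scipy.optimize import least_squares
L=[[.111,.146,.1385],[.111,-.146,.1385],[-.111,-.146,.1385],[-.111,.146,.1385],[-.082,.049,.1745],[-.082,-.049,.1745]]
L=np.array(L)
ot=crop("top",[(190,112),(708,96),(730,490),(197,510),(362,453),(565,446)])
os_=crop("scene",[(508,490),(65,258),(305,28),(715,220),(556,140),(398,68)])
def res(p,sep=False):
    Q=L.copy(); Q[:4,0]+=p[3]
    w=bath2w(p,Q)
    r=[proj("top",w)-ot,proj("scene",w)-os_]
    return r if sep else np.ravel(r)
s=least_squares(res,[.65,0,0,0],x_scale=[.1,.1,.1,.01]); print("bath",s.x); print(np.round(res(s.x,True),1))
b=s.x
o=[crop("top",(388,264))[0],crop("scene",(435,172))[0]]
c=least_squares(lambda p:np.ravel([proj("top",[*p,.2285])[0]-o[0],proj("scene",[*p,.2285])[0]-o[1]]),[.6,0]);print("can",c.x,c.fun)
d=c.x-b[:2];yw=b[2];print("can in bath",d@[np.cos(yw),np.sin(yw)],d@[-np.sin(yw),np.cos(yw)])
# wing fit
ax=np.array([-np.sin(np.radians(35)),0,np.cos(np.radians(35))])
masks={}
for n in OFF:
    im=read_camera(n).max(2); m=np.zeros_like(im); u=proj(n,bath2w(b,np.array([.094,.186,.168])+.031*ax))[0].astype(int)
    sl=np.s_[u[1]-16:u[1]+17,u[0]-16:u[0]+17]; m[sl]=(im[sl]<42); masks[n]=m>0; print(n,u,m.sum())
    print("\n".join("".join("#" if v else "." for v in r) for r in m[sl]))
best=[]
for th in np.radians(np.arange(-90,90,5)):
    xb=np.array([np.cos(np.radians(35)),0,np.sin(np.radians(35))]);yb=np.cross(ax,xb)
    wx=np.cos(th)*xb+np.sin(th)*yb; wy=np.cross(ax,wx)
    g=np.array([.094,.186,.168])+.031*ax
    V=np.array([g+a*.023*wx+e*.0055*wy+f*.012*ax for a in(-1,1) for e in(-1,1) for f in(-1,1)])
    iou=[]
    for n in OFF:
        best_n=0
        h=cv2.convexHull(np.float32(proj(n,bath2w(b,V))))
        for dx in range(-2,3):
          for dy in range(-2,3):
            k=np.zeros((384,512),np.uint8); cv2.fillConvexPoly(k,np.int32(np.round(h+[dx,dy])),1); k=k>0
            v=(k&masks[n]).sum()/(k|masks[n]).sum()
            if v>best_n: best_n=v;bd=(dx,dy)
        iou+=[round(best_n,2),bd]
    best.append((iou[0]+iou[2],round(np.degrees(th)),iou))
for x in sorted(best,reverse=True)[:8]: print(x)
E
python3 fit.py
```

```text
bath [ 5.44155148e-01 -9.60808147e-02  2.94812773e-02  6.44604452e-05]
[[[-1.7 -0.2]
  [-0.4 -0.5]
  [-0.7  0.9]
  [-0.9  0.4]
  [ 1.7  0. ]
  [-1.8  0.2]]

 [[-0.9  0.7]
  [-1.1 -0.5]
  [-1.  -1.1]
  [ 0.8 -0.7]
  [-2.  -0.9]
  [ 0.6  0.1]]]
can [ 0.55620543 -0.05555644] [-0.55438695 -0.22658368 -0.33295964 -0.70998308]
can in bath 0.013239579764858837 0.040151560892591795
top [214 161] 100
.................................
.................................
.................................
.................................
.................................
.................................
.................................
.................................
...............###.........#....#
...............###.........#.....
..............####...............
..............#####..............
..............#####..............
..............######.............
..............#######..#.........
...............#######.#...######
...............######............
...............######............
...............######............
...............######............
................#####....
[... 1497 characters left out ...]
..........................
.................................
(np.float64(1.33), 10, [np.float64(0.59), (1, -1), np.float64(0.74), (0, -1)])
(np.float64(1.29), 5, [np.float64(0.62), (1, 1), np.float64(0.67), (0, -1)])
(np.float64(1.28), 0, [np.float64(0.65), (1, 0), np.float64(0.63), (1, -1)])
(np.float64(1.27), 15, [np.float64(0.55), (1, -1), np.float64(0.72), (0, -1)])
(np.float64(1.25), 20, [np.float64(0.56), (1, 0), np.float64(0.69), (0, -1)])
(np.float64(1.17), 25, [np.float64(0.52), (1, 0), np.float64(0.65), (0, -1)])
(np.float64(1.13), -5, [np.float64(0.58), (1, -1), np.float64(0.55), (-1, 0)])
(np.float64(1.0499999999999998), 30, [np.float64(0.47), (0, -1), np.float64(0.58), (0, -2)])
```

```bash
cat >> geo.py <<'E'
B=np.array([.5442,-.0961,.0295]); RB=R.from_euler('z',B[2]).as_matrix()
def quat(z,y):                       # bath-frame tool axes -> world quaternion
    z=np.array(z,float);z/=np.linalg.norm(z); y=np.array(y,float); y-=z*(y@z); y/=np.linalg.norm(y)
    q=R.from_matrix(RB@np.c_[np.cross(y,z),y,z]).as_quat(); return q[[3,0,1,2]]
def w(p): return bath2w(B,p)[0]
def zt(q): return R.from_quat(np.r_[q[1:],q[0]]).as_matrix()[:,2]
def tcp(grasp_w,q): return grasp_w+.019*zt(q)   # TCP for grasp point
def handle(th,phi,s=1):                         # handle grasp: lid angle, tool pitch
    v=R.from_euler('y',th).apply([-.2,0,.0405]); q=quat([np.sin(phi),0,-np.cos(phi)],[s*np.cos(phi),0,s*np.sin(phi)])
    return tcp(w(np.array([.118,0,.134])+v),q),q
AX=np.array([-np.sin(np.radians(35)),0,np.cos(np.radians(35))]); XB=np.array([np.cos(np.radians(35)),0,np.sin(np.radians(35))])
def knob(a,out=0.,s=1):                         # a = wing angle about AX from XB
    wx=np.cos(a)*XB+np.sin(a)*np.cross(AX,XB); q=quat(-AX,s*np.cross(AX,wx))
    return tcp(w(np.array([.094,.186,.168])+(.031+out)*AX),q),q
E
python3 - <<'E'
from geo import *
for s in(1,-1):
    print(s)
    for th,ph in((0,0),(.45,-.2),(.9,-.4),(.9,0)):
        print("H",th,ph,inverse_kinematics(*handle(th,ph,s)))
    for a in(-1.6,-.8,.14,.9,1.7): print("K",a,inverse_kinematics(*knob(a,.004,s)))
    for p in([.5562,-.0556,.1965],[.33,-.33,.06]): print("C",inverse_kinematics(p,quat([0,0,-1],[0,s,0])), inverse_kinematics(p,quat([0,0,-1],[s,0,0])))
E
```

```text
1
H 0 0 [-2.35174538e-01  3.02017943e-01  2.01099043e+00 -4.44089210e-16
  8.28584285e-01 -2.64674538e-01]
H 0.45 -0.2 [-0.19106886  0.32473796  1.75450931 -0.04569942  1.25792975 -0.20223478]
H 0.9 -0.4 [-0.15123992  0.47061596  1.43086483 -0.07019899  1.63409907 -0.1711945 ]
H 0.9 0 [-1.86470842e-01  2.75910823e-01  1.66515637e+00 -4.44089210e-16
  1.20052546e+00 -2.15970842e-01]
K -1.6 [ 0.16664603  0.33256064  2.06738353 -0.52822927  0.15622322  0.66469048]
K -0.8 [ 0.16664603  0.33256064  2.06738353 -0.52822927  0.15622322 -0.13530952]
K 0.14 [ 0.16664603  0.33256064  2.06738353 -0.52822927  0.15622322 -1.07530952]
K 0.9 [ 0.16664603  0.33256064  2.06738353 -0.52822927  0.15622322 -1.83530952]
K 1.7 None
C [-1.20923736e-01  3.59752667e-01  1.79863168e+00 -4.44089210e-16
  9.83208309e-01 -1.72122006e+00] [-1.20923736e-01  3.59752667e-01  1.79863168e+00 -4.44089210e-16
  9.83208309e-01 -1.50423736e-01]
C [-8.10899626e-01  4.73307413e-01  2.06822267e+00 -4.44089210e-16
  6.00062570e-01 -2.41119595e+00] [-8.10899626e-01  4.73307413e-01  2.06822267e+00 -4.44089210e-16
  6.00062570e-01 -8.40399626e-01]
-1
H 0 0 None
H 0.45 -0.2 None
H 0.9 -0.4 None
H 0.9 0 None
K -1.6 [ 0.16664603  0.33256064  2.06738353 -0.52822927  0.15622322 -2.47690217]
K -0.8 None
K 0.14 [ 0.16664603  0.33256064  2.06738353 -0.52822927  0.15622322  2.06628314]
K 0.9 [ 0.16664603  0.33256064  2.06738353 -0.52822927  0.15622322  1.30628314]
K 1.7 [ 0.16664603  0.33256064  2.06738353 -0.52822927  0.15622322  0.50628314]
C [-1.20923736e-01  3.59752667e-01  1.79863168e+00 -4.44089210e-16
  9.83208309e-01  1.42037259e+00] None
C [-8.10899626e-01  4.73307413e-01  2.06822267e+00 -4.44089210e-16
  6.00062570e-01  7.30396700e-01] [-8.10899626e-01  4.73307413e-01  2.06822267e+00 -4.44089210e-16
  6.00062570e-01  2.30119303e+00]
```

Run:
```python
from geo import *
q=quat([0,0,-1],[1,0,0]); c=np.array([.5562,-.0556])
move_pose([*c,.27],q); movel([*c,.1965],v=.1); command_gripper(0)
print(get_time(),get_grip_width()*88,get_finger_force(),get_ft_force())
movel([*c,.29],v=.15); print(get_ft_force(),get_grip_width()*88)
move_pose([.33,-.33,.25],quat([0,0,-1],[1,0,0]))
movel([.33,-.33,.085],v=.15)
print(movel([.33,-.33,.05],v=.03,until_force=3),get_tcp_pos(),get_ft_force())
command_gripper(1); movel([.33,-.33,.2],v=.2)
print(get_time())
h,qh=handle(0,0); move_pose(h+[0,0,.07],qh); command_gripper(.4)
im=read_camera("top");cv2.imwrite("pics/t2.png",cv2.resize(im[:,:,::-1],(800,600)))
print(get_time())
```

```text
4.225 53.525346352627714 30.00058499386796 [-2.40959521 -0.68646508  4.28279549]
[-0.57529435  0.03159478 -6.04850007] 53.46620946004878
True [ 0.32935413 -0.32970943  0.05778959] [-2.17020275  0.14956945  4.21017138]
10.0167
12.05
```

View pics/t2.png

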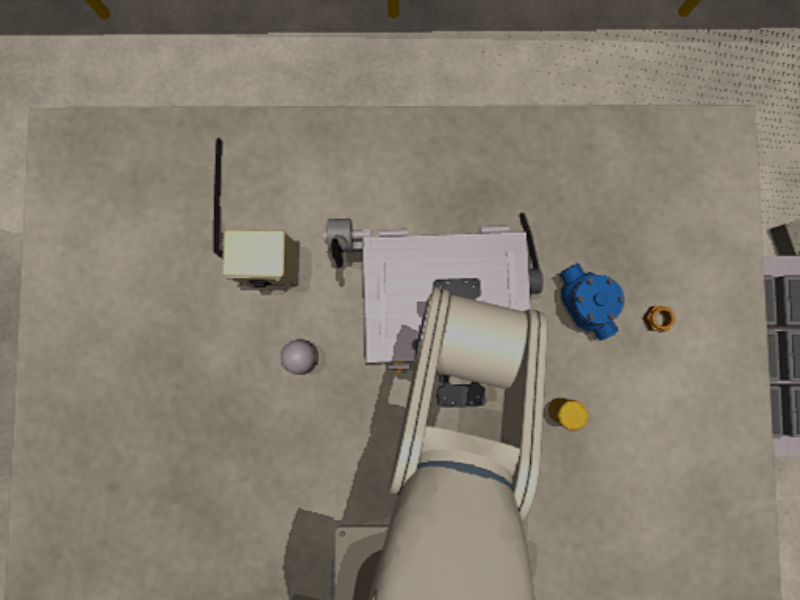

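The canister stands upright on the granite at (570,415), and the gripper is over the handle. Now I lift the lid and release it.

```bash
cat >> geo.py <<'E'
def lift(th0=0,th1=.9,n=5):
    for t in np.linspace(th0,th1,n+1)[1:]:
        p,q=handle(t,-.45*t); movel(p,frame=q,v=.12); print("lift",round(t,2),np.round(get_ft_force(),1))
def release(th):
    p,q=handle(th,-.45*th); command_gripper(.36)
    n=RB@R.from_euler('y',th-.45*.0).apply([0,0,1]); back=-zt(q)
    movel(p+.09*back,v=.2)
E
python3 - <<'E'
from geo import *
p,q=handle(0,0); print(movel(p,v=.1,until_force=10),get_ft_force()); command_gripper(0)
print(get_time(),get_grip_width()*88,get_tcp_pos()-p,get_ft_force())
lift(); wait(.2); print(get_ft_force(),get_grip_width()*88)
release(.9); print(get_time())
for i in range(3):
    im=read_camera("scene"); wait(.7)
im2=read_camera("scene"); print(get_time())
cv2.imwrite("pics/s3.png",np.hstack([cv2.resize(i[60:300,100:340,::-1],(400,400)) for i in(im,im2)]))
E
```

```text
False [-0.56313097 -0.47009634  0.13710454]
13.4167 10.244270486947231 [-2.56254007e-03  6.34659490e-05  6.65282306e-06] [-8.9692394  -0.89739462  7.3444918 ]
lift 0.18 [-7.1 -2.1 -0.9]
lift 0.36 [-10.6  -1.7   1.7]
lift 0.54 [-12.5   0.    5. ]
lift 0.72 [-12.4   0.6  10.3]
lift 0.9 [-10.3   1.6  14.4]
[-9.65492533  2.78657639 12.14957218] 10.452406645341659
17.0167
19.3167
```

View pics/s3.png

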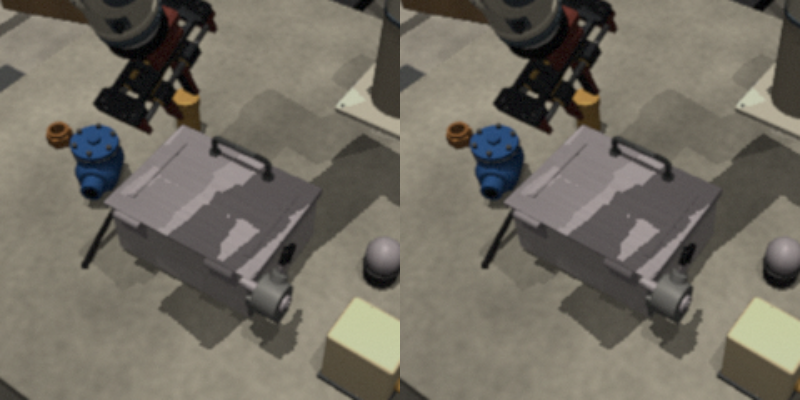

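The lid sank shut in both frames. Next I grip the wing and feel for the loose stop.

```bash
cat >> geo.py <<'E'
def tq(): return float(get_ft_torque()@(RB@AX))
def turn(da,step=.07,lim=1.0):      # turn about AX (j6 = -a); stops at torque lim; returns angle done
    done=0.;s=np.sign(da)
    while done<abs(da)-1e-6:
        j=np.array(get_joint_pos()); d=min(step,abs(da)-done)
        if done==0: turn.j=j.copy()
        done+=d; t=turn.j.copy(); t[5]-=s*done; movej(t)
        x=tq(); print(round(s*done,2),round(x,2),round(get_grip_width()*88,1),end=" | ")
        if abs(x)>lim: break
    print(); return s*done
E
python3 - <<'E'
from geo import *
a=np.radians(8)
p,q=knob(a,.10); move_pose(p,q); command_gripper(.6)
p,q=knob(a,.004); print(movel(p,v=.1,until_force=8),np.round(get_tcp_pos()-p,4))
t0=tq(); command_gripper(0)
print(get_time(),get_grip_width()*88,get_ft_force(),t0,tq(),get_joint_pos())
print(turn(.5)); print(get_time(),get_ft_force(),get_joint_pos()[5])
E
```

```text
False [-0.      0.      0.0001]
23.0417 10.758040941291304 [  2.67377324 -15.68971758   3.83005936] -0.051278825465249374 0.3098970284992355 [ 0.16356429  0.33192149  2.06656262 -0.52993252  0.15946525 -1.07548306]
0.07 0.19 11.0 | 0.14 0.26 10.8 | 0.21 0.27 10.9 | 0.28 0.24 10.7 | 0.35 0.26 10.8 | 0.42 0.18 11.1 | 0.49 0.23 11.1 | 0.5 -0.2 10.8 | 
0.5
25.0417 [-3.76268054  8.88343847  1.1723827 ] -1.5726330777958515
```

Run:
```python
from geo import *
print(turn(.88,step=.15)); print(get_time(),get_ft_force(),get_joint_pos()[5])
command_gripper(.4); wait(.1)
p,q=get_tcp_pos(),get_ee_rot(); movel(p-.1*zt(q),v=.25); print(get_time())
h,qh=handle(0,0); h=h+[-.002,0,0]; move_pose(h+[0,0,.07],qh)
a=read_camera("top")[130:230,180:280,::-1];b=read_camera("scene")[160:260,220:320,::-1]
cv2.imwrite("pics/k4.png",np.hstack([cv2.resize(i,(400,400),interpolation=2) for i in(a,b)])); print(get_time())
```

```text
0.15 0.18 11.0 | 0.3 0.15 10.9 | 0.45 0.13 10.9 | 0.6 0.15 10.6 | 0.75 0.15 10.7 | 0.88 0.03 11.0 | 
0.88
26.625 [-9.06997274  9.82926457 -0.01859155] -2.4506454078838398Traceback (most recent call last):
  File "<stdin>", line 4, in <module>
station.MotionError: the arm cannot follow that straight line within its joint ranges
```

Run:
```python
from geo import *
j=np.array(get_joint_pos()); print(get_grip_width()*88); j[5]+=.3; movej(j)
p,q=get_tcp_pos(),get_ee_rot(); movel(p-.09*zt(q),v=.25); print(get_time())
h,qh=handle(0,0); h=h+[-.002,0,0]; move_pose(h+[0,0,.07],qh)
a=read_camera("top")[130:230,180:280,::-1];b=read_camera("scene")[160:260,220:320,::-1]
cv2.imwrite("pics/k4.png",np.hstack([cv2.resize(i,(400,400),interpolation=2) for i in(a,b)])); print(get_time())
```

```text
35.37223923631495
28.2083
30.1333
```

View pics/k4.png

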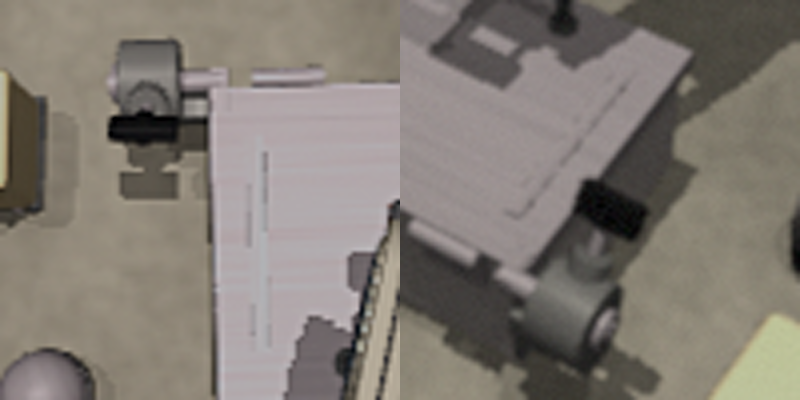

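The wing now lies crossways, along y, so it really turned about 1.4 rad without hitting a stop, and that direction tightens. Now I repeat the lid test.

```bash
sed -i 's/\[-.2,0,.0405\]/[-.202,0,.0405]/' geo.py
python3 - <<'E'
from geo import *
command_gripper(.36)
p,q=handle(0,0); print(movel(p,v=.1,until_force=10)); command_gripper(0); print(np.round(get_tcp_pos()-p,4),get_ft_force())
lift(); wait(.2); print(get_ft_force(),get_grip_width()*88)
release(.9); print(get_time())
im=read_camera("scene"); wait(1.2)
im2=read_camera("scene"); print(get_time(),np.abs(im.astype(int)-im2).mean())
cv2.imwrite("pics/s5.png",np.hstack([cv2.resize(i[60:300,100:340,::-1],(400,400)) for i in(im,im2)]))
E
```

```text
False
[-0.0004 -0.0001  0.0004] [-3.61218193 -0.54467812  6.20421668]
lift 0.18 [-2.5 -1.9 -3.6]
lift 0.36 [-3.5 -1.5  0.1]
lift 0.54 [-6.2 -1.7  0.5]
lift 0.72 [-6.7  0.6  3.2]
lift 0.9 [-6.2  0.2  5.7]
[-6.9515383   0.50841039  4.02900982] 10.15663808246382
35.375
36.675 1.8033888075086806
```

View pics/s5.png

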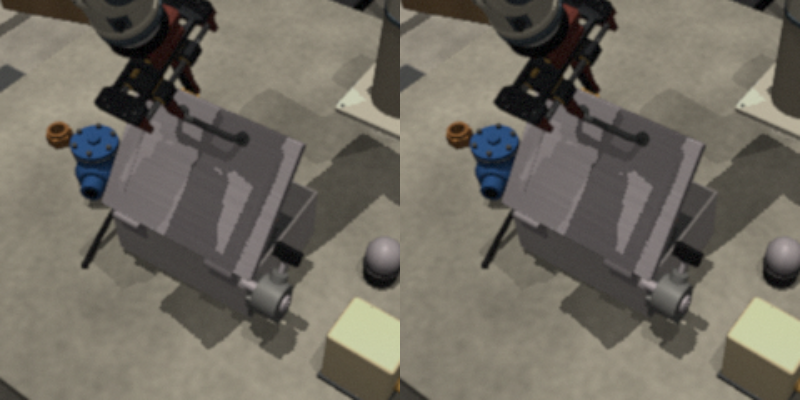

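The lid stands open. I'll back away further and measure its angle over time from the image.

Run:
```python
from geo import *
def c(th): return proj("scene",w(np.array([.118,0,.134])+R.from_euler('y',th).apply([-.229,.146,.0045])))[0]
for th in np.arange(.3,1.1,.1): print(round(th,1),c(th).round(1))
a=read_camera("scene"); p=get_tcp_pos(); movel(p+np.array([0,-.0,.10]),v=.2); b=read_camera("scene"); wait(1.2); d=read_camera("scene"); print(get_time(),get_ft_force())
sl=np.s_[130:230,235:310]
print([np.abs(x[sl].astype(int)-y[sl]).mean() for x,y in((a,b),(b,d))])
cv2.imwrite("pics/s6.png",np.hstack([cv2.resize(i[100:260,180:340,::-1],(400,400),interpolation=2) for i in(b,d)]))
```

```text
0.3 [293.2 158.8]
0.4 [292.2 155.1]
0.5 [290.8 151.9]
0.6 [288.9 149.5]
0.7 [286.6 147.8]
0.8 [283.7 146.8]
0.9 [280.4 146.8]
1.0 [276.5 147.6]
38.675 [0.2992898  0.18437411 0.52577726]
[np.float64(5.6710666666666665), np.float64(1.8101333333333334)]
```

View pics/s6.png

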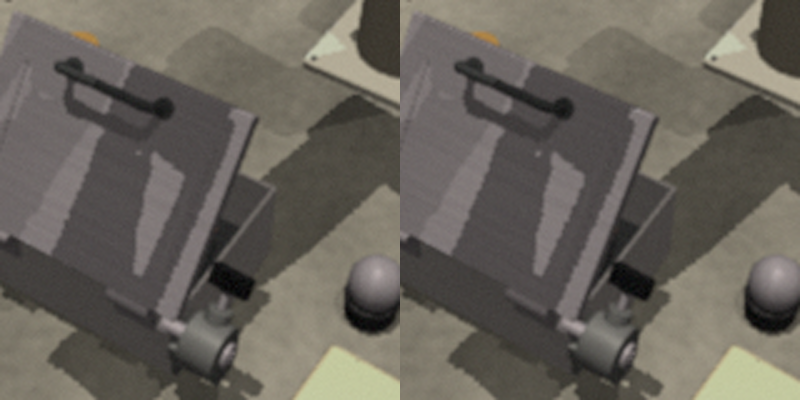

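The lid corner is at about (283,147) in both frames, which is roughly 0.83 rad (48°), and it isn't moving. The arm is clear, so I'll hand in.

```bash
python3 -c "
from station import *
print(job_done(),get_time())"
```

```text
the job is handed in; nothing more can be done
the job is handed in; nothing more can be done
```

The hinge did not hold at first: the lid sank shut. I tightened the wing knob about 1.4 rad (counter-clockwise seen from its outer end), and the lid now stands by itself at about 48°. The canister is upright on the granite, the heater switch was not touched, and I handed in at about 39 s.

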